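# Find the socket key that fits the shaker's hub nut

## Robot

A 6-joint arm with a two-finger parallel gripper is mounted at the origin on the work surface; the furniture and walls round the work are solid. World frame = base frame: x ahead of the robot, y to its left, z up, the work surface at z = 0. Lengths are in m, angles in rad, forces in N, time in s.
With the tool pointing down it reaches from about 0.35 to 1 m from the base axis. Payload 7.1 kg.
Tool frame: the origin (TCP) lies between the finger pads; the fingertips stand 22 mm ahead of it and the grasp point (between the pads) lies 3 mm ahead of it; z points along the fingers, y is the line along which they close (so a half turn about z gives the same grasp; the last joint's range is limited). The gripper opens to 85 mm and grips with 20 to 120 N. Pads are 22 mm wide; open, the fingers measure 114 mm over their backs; the gripper's body (76 mm by 85 mm) begins 54 mm behind the grasp point. The pads swing forward as they close: fully open they stand 13 mm farther back than shut.
Start: joints at [1.161, 0.423, 1.63, -0, 1.089, -0.019], TCP at [0.238, 0.578, 0.253] pointing down, gripper open.
Joint ranges: [-3, 3], [-0.9, 2.11], [0.09, 2.58], [-1.31, 4.45], [0.11, 2.69], [-2.54, 2.54]. Speed limits (rad/s): [2.39, 2.39, 3.01, 3.14, 3.14, 3.14].

## Interface

Orientations are given as a rotation vector (axis times angle).
In Python, from rig import manip gives the robot as it stands. The module is installed in compiled form; this text tells all that it offers. Calls block until the motion is done:
- manip.move_to(position, orientation): joint-space move of the TCP to a pose.
- manip.servo_line(position, orientation=None, rate=0.15): straight line of the TCP; orientation=None keeps the orientation; rate is the mean speed in m/s.
- manip.set_joints(angles): joint-space move.
- manip.command_gripper(opening, f_grip=None): finger opening in m; f_grip is the grip in N (None keeps the last); returns when the fingers have stopped.
- manip.hold(seconds).
- manip.solve_ik(position, orientation): joint angles nearest the present ones, or None.
- manip.camera(name): name is "scene" or "top" or "wrist"; returns a dict with "image" (400x640x3 uint8, red, green, blue), "fx", "fy", "cx", "cy" (pixels), "cam_to_world" (4x4, takes a point from camera to world coordinates); the wrist camera has in their place "mount" (4x4, takes a point from camera to tool coordinates, whose origin is the TCP and whose axes are the flange's). Camera axes: x right, y down, z forward; pixel columns grow to the right and rows downward; lengths in m; the calibration is good to about 2 mm. A picture is of the moment at which its call begins: read the wrist's pose just before it. There is no depth.
A pose or a line that the arm cannot do raises manip.IKError and nothing moves.
- manip.sign_off(): hands the job in; it is judged then, once.
Readings, each from a call of its own:
- manip.get_time(): time.
- manip.get_joint_positions(): joint angles.
- manip.get_joint_vel(): joint speeds.
- manip.get_tau(): joint torques, N m.
- manip.get_position(): TCP position.
- manip.get_ee_rot(): TCP orientation.
- manip.get_contact_force(): force on the tool from outside, world axes, zero at the start.
- manip.get_torque(): the same for the moment, N m.
- manip.get_width(): finger opening in m.
- manip.get_grip_force(): force on a finger pad.
Only numpy, scipy, OpenCV 4.12 (cv2) and the standard library are available. Lean on these libraries where they do the work, as an engineer would, in place of code of your own. Each camera call takes 0.05 s, during which the arm holds its last target. There are 200 camera calls.

## Task

One of the three socket keys in the tray fits the hex nut in the collar of the shaker's bed: find it by trying keys on the nut, and stand any that does not go fully home back upright in the tray. Finish with the fitting key seated fully down on the nut and still held in the gripper, ready to turn, the other two keys standing in the tray. Leave the timer and the marker where they are.

Things in the scene. Friction and masses are not known exactly. Their poses are not given: they have to be found in the camera images.
- shaker: Shaker drive, fixed. Origin on the bench under the nut's axis; z up, x to its rear, all in its frame. Low aluminium bed (x -40 to +110, 136 mm wide, top 20 mm high); in front on it a hex nut in a round steel collar 60 mm across; behind, a white housing x +36 to +108, 132 mm wide, 60 mm high. The nut does not turn; two of its flats look along the shaker's +x and -x.
- nut_seat (a point): Centre of the collar's round well at its floor, 22 mm above the bench, on the nut's axis: where the mouth centre of the fitting key ends. The nut is one of three, not told beforehand: 16, 24 or 32 mm across flats, in a well 31, 41 or 50 mm wide. Only the fitting key reaches this floor.
- collar_rim (a point): On the nut's axis at the height of the collar's rim, 10 mm above the well floor. A key too large goes over the nut but stops with its mouth here, 10 mm short of home.
- nut_top (a point): Centre of the nut's top, 16 mm above the well floor, 6 mm above the rim; top edges chamfered 1.5 mm; a narrow stud end sticks up 5 mm more. A key too small stops with its mouth here, 16 mm short of home.
- tray: Grey tray fixed to the bench, 72 mm (x) by 222 mm (y), walls 12 mm high and 3 mm thick, floor 3 mm thick, with two dividers making three compartments about 70 mm long side by side along its y. Origin at the centre of its underside. The keys stand in it in any order.
- key_small: The small steel socket key, loose, mouth down, 140 g (+-20 %). Round barrel 26 mm wide, 44 mm high, hex bore 18.5 mm across flats, 26 mm deep, for a 16 mm nut; above, a square shank 20 x 20 mm up to 100 mm, to grip. Origin: mouth centre (underside), z up. Shank faces look along its x and y, two bore flats along its +x and -x: fits at the shaker's yaw + any multiple of 60 deg, +-8.
- key_medium: The medium steel socket key, loose, mouth down, 180 g (+-20 %). Round barrel 36 mm wide, 44 mm high, hex bore 26.5 mm across flats, 26 mm deep, for a 24 mm nut; above, a square shank 20 x 20 mm up to 100 mm, to grip. Origin: mouth centre (underside), z up. Shank faces look along its x and y, two bore flats along its +x and -x: fits at the shaker's yaw + any multiple of 60 deg, +-8.
- key_large: The large steel socket key, loose, mouth down, 240 g (+-20 %). Round barrel 46 mm wide, 44 mm high, hex bore 34.5 mm across flats, 26 mm deep, for a 32 mm nut; above, a square shank 20 x 20 mm up to 100 mm, to grip. Origin: mouth centre (underside), z up. Shank faces look along its x and y, two bore flats along its +x and -x: fits at the shaker's yaw + any multiple of 60 deg, +-8.
- timer: White timer, 39 x 68 x 62 mm; bystander, loose, to be left alone. Origin at the centre of its underside.
- marker: White and black marker pen lying on the bench, 133 mm long; bystander, loose, to be left alone. Origin at the centre of its underside.

How it is judged:
By the outcome, as a careful person would: the job done as asked, in the order asked, and still so for the second after the job is handed in, while the arm keeps its last pose, push and grip.
It also fails if it takes over 64 s, if anything falls off the work surface, if the arm or the gripper's body presses on something with over 40 N, if the wrist force passes 120 N, or if a joint passes its speed limit or range.

## Working session

There is one attempt and no reset: what is moved stays moved. The work goes in short steps, each a Python script; the robot and the scene stay as the last script left them, time stands still between calls to the robot, and variables do not carry over. Pictures are saved under pics/ and viewed, at most 10 in all, crops included, and the job is handed in when it is done.

```bash
mkdir -p pics
python3 - <<'E'
from rig import manip as m
import cv2,numpy as np
for n in("top","scene"):
    c=m.camera(n); cv2.imwrite(f"pics/{n}0.png",c["image"][:,:,::-1])
    print(n,c["fx"],c["fy"],c["cx"],c["cy"]);print(np.round(c["cam_to_world"],4).tolist())
c=m.camera("wrist");print(np.round(c["mount"],4).tolist(),c["fx"],c["cx"],c["cy"])
cv2.imwrite("pics/w0.png",c["image"][:,:,::-1])
print(m.get_time(),m.get_position(),m.get_ee_rot(),m.get_contact_force(),m.get_width())
E
```

```text
top 465.42193117574664 465.42193117574664 320.32579126613933 199.84000026894716
[[0.0029, -0.9966, 0.0829, 0.4405], [-1.0, -0.0033, -0.004, -0.0294], [0.0043, -0.0829, -0.9965, 0.9369], [0.0, 0.0, 0.0, 1.0]]
scene 380.43226784706957 380.43226784706957 318.6103792377146 206.97691534869853
[[-0.7814, -0.3482, 0.5179, 0.0648], [-0.624, 0.4485, -0.6399, 0.5053], [-0.0094, -0.8231, -0.5678, 0.551], [0.0, 0.0, 0.0, 1.0]]
[[0.0006, -0.9501, -0.3118, 0.079], [1.0, 0.0004, 0.0007, 0.0005], [-0.0006, -0.3118, 0.9501, -0.1199], [0.0, 0.0, 0.0, 1.0]] 286.5391523819342 319.817781014103 199.8944374914255
0.15 [0.23789127 0.57752963 0.25271139] [-6.09897703e-01 -3.08157235e+00  1.83138608e-03] [ 0.09861474 -0.98330403  0.82890528] 0.08546860098017411
```

View pics/top0.png

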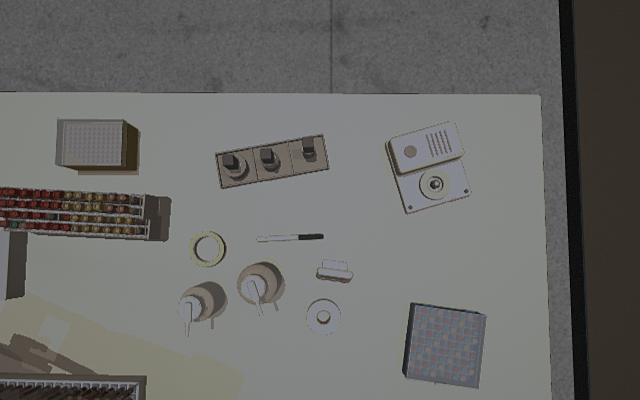

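View pics/scene0.png

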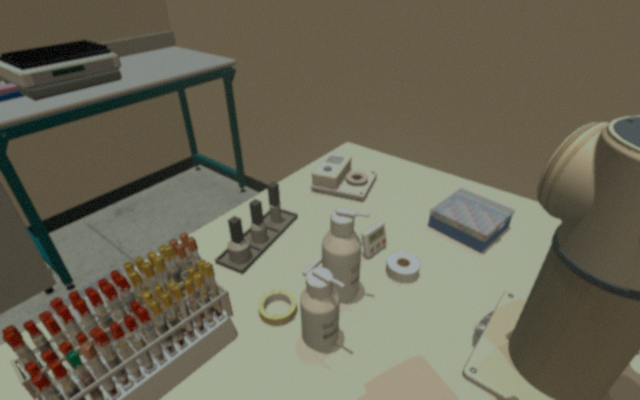

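The top view shows the tray (corners about (215,154), (322,134), (329,170), (221,188)) with the large, medium and small keys from left to right. The shaker's collar is at (435,184) and the housing is above it. The scene view confirms this. Next I'll get rough positions and look closer with the wrist camera.

```bash
cat > h.py <<'E'
from rig import manip as m
import cv2,numpy as np
from scipy.spatial.transform import Rotation as R
def down(yaw):  # tool z down, tool y axis (closing) at angle yaw+90deg, tool x at yaw
    c,s=np.cos(yaw),np.sin(yaw)
    return R.from_matrix(np.array([[c,s,0],[s,-c,0],[0,0,-1]])).as_rotvec()
def ray(c,T,px,z):
    px=np.atleast_2d(px).astype(float)
    d=np.c_[(px[:,0]-c["cx"])/c["fx"],(px[:,1]-c["cy"])/c["fy"],np.ones(len(px))]@T[:3,:3].T
    o=T[:3,3]; return (o+d*((z-o[2])/d[:,2])[:,None])
def toolT():
    T=np.eye(4);T[:3,:3]=R.from_rotvec(m.get_ee_rot()).as_matrix();T[:3,3]=m.get_position();return T
def wrist():
    T=toolT();c=m.camera("wrist");return c,T@c["mount"]
E
python3 - <<'E'
from h import *
c=m.camera("top");T=np.array(c["cam_to_world"])
print(ray(c,T,[(215,154),(322,134),(329,170),(221,188)],.012).round(4).tolist())
print(ray(c,T,[(435,184)],.032),ray(c,T,[(390,135),(457,122),(470,192),(406,213)],.02).round(3).tolist())
print(ray(c,T,[(230,159),(267,153),(308,144)],.1))
E
```

```text
[[0.6091, 0.1787, 0.012], [0.6508, -0.0362, 0.012], [0.5775, -0.0504, 0.012], [0.5405, 0.1652, 0.012]]
[[ 0.54765281 -0.25760192  0.032     ]] [[0.647, -0.172, 0.02], [0.674, -0.307, 0.02], [0.533, -0.33, 0.02], [0.491, -0.202, 0.02]]
[[ 0.58401383  0.13145475  0.1       ]
 [ 0.59529044  0.06442709  0.1       ]
 [ 0.61216512 -0.01004821  0.1       ]]
```

Run:
```python
from h import *
import pickle
y=np.radians(191);tx=np.array([np.cos(y),np.sin(y),0]);D={}
m.move_to(np.array([.5945,.064,.25])+.01*tx,down(y));D['tray']=wrist()
y=np.radians(194);tx=np.array([np.cos(y),np.sin(y),0])
m.move_to(np.array([.548,-.258,.17])+.01*tx,down(y));D['shk']=wrist()
pickle.dump(D,open('D.pkl','wb'))
for k in D: cv2.imwrite(f"pics/{k}.png",D[k][0]["image"][:,:,::-1])
print(m.get_time(),m.get_joint_positions(),m.get_position())
```

```text
3.7917 [-4.68463484e-01  4.88375400e-01  1.74762868e+00  2.36428850e-04
  9.04948572e-01 -2.28521076e+00] [ 0.53902289 -0.25936913  0.17040422]
```

View pics/tray.png

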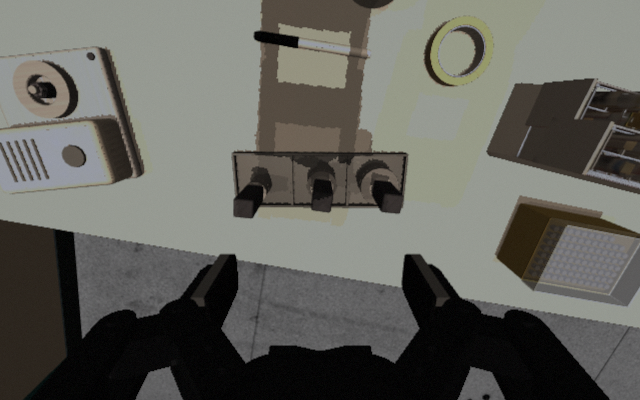

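View pics/shk.png

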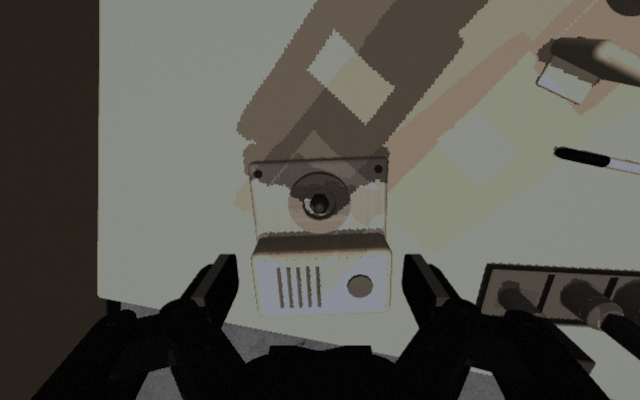

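The tray view shows key tops near (245,207), (321,200) and (392,200), with the tray at x 233–407, y 152–210. In the shaker view the collar is at (320,202), the bed corners are (250,160) and (386,157), and the well looks narrow, which suggests the 16 mm nut. I'll enlarge both.

Run:
```python
from h import *
import pickle
D=pickle.load(open('D.pkl','rb'))
g=lambda k,x0,x1,y0,y1,s:cv2.resize((255*(D[k][0]["image"][y0:y1,x0:x1,::-1]/255.)**.5).astype(np.uint8),None,fx=s,fy=s,interpolation=cv2.INTER_CUBIC)
a=g('shk',280,360,165,240,4);b=g('tray',225,415,145,220,4)
b=np.pad(b,((0,0),(0,0),(0,0)));a=np.pad(a,((0,0),(0,b.shape[1]-a.shape[1]),(0,0)))
cv2.imwrite('pics/crop.png',np.vstack([b,a]))
```

```text
(no output)
```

View pics/crop.png

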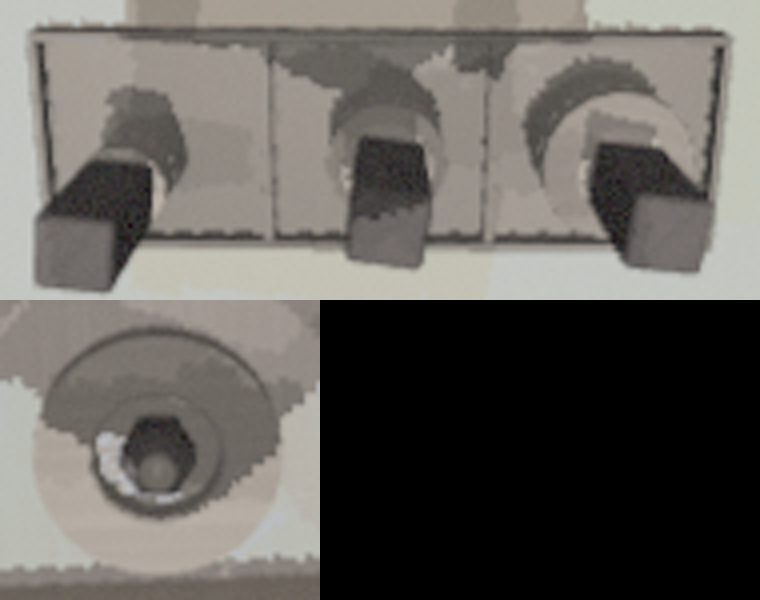

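The well is 130/247 of the 60 mm collar, about 31 mm, so this is the 16 mm nut. The fitting key should be the small one, at the left of the tray crop. Now I'll compute positions.

Run:
```python
from h import *
import pickle
D=pickle.load(open('D.pkl','rb'))
cr=lambda p,o:(np.array(p,float)+.5)/4-.5+np.array(o)
c,T=D['tray']; print("cam",T[:3,3].round(3))
q=ray(c,T,cr([(40,213),(117,220),(107,291),(36,285)],(225,145)),.103)[:,:2]
print("small top",q.mean(0).round(4),[round(np.linalg.norm(q[i]-q[i-1])*1e3,1) for i in range(4)])
for i in range(4):
    d=q[i]-q[i-1];print(np.degrees(np.arctan2(d[1],d[0])).round(1),end=' ')
t=ray(c,T,cr([(33,36),(732,36),(722,250),(44,240)],(225,145)),.012)[:,:2]
print("\ntray",t.round(4).tolist(),[round(np.linalg.norm(t[i]-t[i-1])*1e3,1) for i in range(4)],t[:2].mean(0))
b=ray(c,T,cr([(147,185)],(225,145)),.047);print("small barrel top approx",b)
c,T=D['shk'];print("cam",T[:3,3].round(3))
P=ray(c,T,cr([(157,155.5),(156.5,150),(92,155),(222,155),(157,93),(157,218),(33,150),(280,150),(157,27),(157,273)],(280,165)),.032)[:,:2]
print("well,outer",P[:2].round(4).tolist(),[round(np.linalg.norm(P[i]-P[i+1])*1e3,1) for i in(2,4,6,8)])
print("nut top",ray(c,T,cr([(158,153)],(280,165)),.038),"stud",ray(c,T,cr([(157,168)],(280,165)),.043))
h=ray(c,T,[(258.3,173.5),(378.3,169.2)],.02)[:,:2];e=ray(c,T,[(250,160),(386.5,157)],.02)[:,:2]
for v in(h,e):
    d=v[0]-v[1];print(v.round(4).tolist(),np.linalg.norm(d),"x yaw",np.degrees(np.arctan2(d[1],d[0]))+90, v.mean(0))
# subpixel check of bolts / collar in both views
im=cv2.cvtColor(c["image"],cv2.COLOR_RGB2GRAY)
for (x,y) in[(258,173),(378,169)]:
    w=im[y-6:y+7,x-6:x+7].astype(float);k=np.clip(w.max()*.5-w,0,None);yy,xx=np.mgrid[-6:7,-6:7]
    print((k*xx).sum()/k.sum()+x,(k*yy).sum()/k.sum()+y)
```

```text
cam [0.507 0.047 0.37 ]
small top [ 0.6158 -0.0082] [np.float64(19.1), np.float64(18.8), np.float64(19.1), np.float64(17.7)]
-177.2 95.6 -0.5 -84.2 
tray [[0.5837, -0.0479], [0.5419, 0.1662], [0.6108, 0.1832], [0.6504, -0.0377]] [np.float64(67.4), np.float64(218.2), np.float64(71.0), np.float64(224.4)] [0.562802   0.05915062]
small barrel top approx [[ 0.61353272 -0.00142128  0.047     ]]
cam [ 0.462 -0.279  0.29 ]
well,outer [[0.5484, -0.2582], [0.5471, -0.2587]] [np.float64(31.0), np.float64(31.5), np.float64(58.7), np.float64(61.8)]
nut top [[ 0.54577105 -0.25862888  0.038     ]] stud [[ 0.54768887 -0.25837506  0.043     ]]
[[0.537, -0.3213], [0.5048, -0.2104]] 0.11542342514461552 x yaw 16.162803396879212 [ 0.52090607 -0.26583621]
[[0.526, -0.3312], [0.4918, -0.2065]] 0.12938597176620117 x yaw 15.337026525057595 [ 0.50886212 -0.26884998]
257.6618376662036 173.60091287953958
378.04770017035776 168.56729131175467
```

Shaker: nut at about (0.548, -0.258), yaw about 16°. All sizes check out against those given (31 mm well, bed-edge midpoint consistent). Small key: top at (0.616, -0.008), shank yaw about 3.5° (mod 90). Now grasping it.

```bash
cat > g.py <<'E'
from h import *
p=lambda:print("t",round(m.get_time(),2),"pos",m.get_position().round(4),"F",m.get_contact_force().round(1),"M",m.get_torque().round(2),"w",round(m.get_width(),4),flush=True)
E
python3 - <<'E'
from g import *
y=np.radians(93.5);k=np.array([.6158,-.0082])
m.servo_line([.539,-.259,.21],rate=.3)
m.command_gripper(.05)
m.move_to([*k,.2],down(y)); p()
m.servo_line([*k,.086],rate=.15); p()
m.command_gripper(.0,80); p()
m.servo_line([*k,.2],rate=.2); p()
y+=np.radians(12.3)
m.move_to([.5482,-.2584,.2],down(y)); p()
m.servo_line([.5482,-.2584,.132],rate=.15); p()
c,T=wrist();cv2.imwrite("pics/held.png",c["image"][:,:,::-1]);
c=m.camera("top");cv2.imwrite("pics/heldtop.png",cv2.resize(c["image"][90:240,340:500,::-1],None,fx=4,fy=4,interpolation=2))
E
```

```text
t 6.41 pos [ 0.6158 -0.0085  0.2   ] F [-0.5  1.1  0.6] M [0.01 0.04 0.02] w 0.0502
t 7.32 pos [ 0.6165 -0.0083  0.0867] F [-0.4 -0.3 -0.1] M [-0.    0.01  0.07] w 0.05
t 7.69 pos [ 0.6165 -0.0082  0.0872] F [-0.5  0.1  6.7] M [-0.02  0.2   0.03] w 0.0191
t 8.41 pos [ 0.6149 -0.0082  0.199 ] F [-0.5  0.  -2.1] M [-0.   -0.03  0.  ] w 0.0187
t 9.43 pos [ 0.5482 -0.2576  0.1992] F [-0.2 -0.1 -1.9] M [-0.01 -0.03 -0.04] w 0.0191
t 10.03 pos [ 0.5488 -0.2579  0.1323] F [ 0.2  0.4 -0.4] M [ 0.02  0.01 -0.02] w 0.0189
```

View pics/held.png

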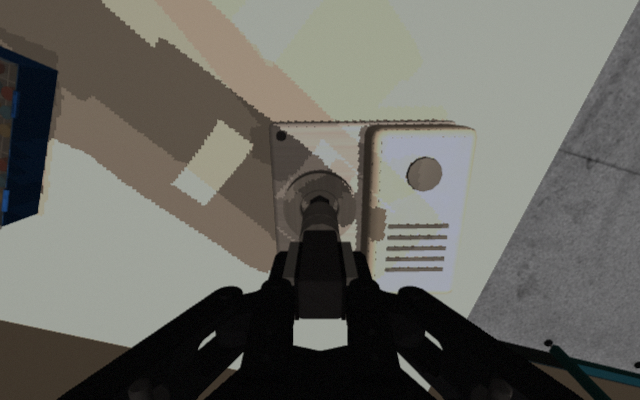

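The key is held square (x≈320 px) and lined up with the collar at (320,203). Lowering it with force checks.

```bash
cat >> g.py <<'E'
def lower(xy,z0,z1,step=.003,fmax=12,rate=.05):
    z=z0
    while z>z1+1e-6:
        z=max(z-step,z1); m.servo_line([*xy,z],rate=rate); f=m.get_contact_force()
        if f[2]>fmax or np.hypot(f[0],f[1])>15: break
    p(); return z
E
python3 - <<'E'
from g import *
print(lower((.5482,-.2584),.132,.104))
E
```

```text
t 12.62 pos [ 0.5487 -0.2586  0.1061] F [-3.4  3.2 16.1] M [0.73 0.98 0.03] w 0.0191
0.104
```

Run:
```python
from g import *
m.hold(.3);p()
m.servo_line([.5482,-.2584,.1025],rate=.05);m.hold(.3);p()
c,T=wrist();a=c["image"][150:350,220:420,::-1]
c=m.camera("scene");b=c["image"][100:220,270:420,::-1]
g=lambda i,s:cv2.resize((255*(i/255.)**.6).astype(np.uint8),s,interpolation=2)
cv2.imwrite("pics/seat.png",np.hstack([g(a,(400,400)),g(b,(400,320)) if 0 else cv2.copyMakeBorder(g(b,(400,320)),0,80,0,0,0)]))
# key mouth estimate: shank top row relative to gripper unchanged?
```

```text
t 12.93 pos [ 0.5487 -0.2586  0.1061] F [-4.9  4.1 16.5] M [ 0.68  1.01 -0.  ] w 0.0191
t 13.47 pos [ 0.5488 -0.2587  0.106 ] F [-7.8  5.3 28.5] M [ 1.02  1.81 -0.04] w 0.0191
```

View pics/seat.png

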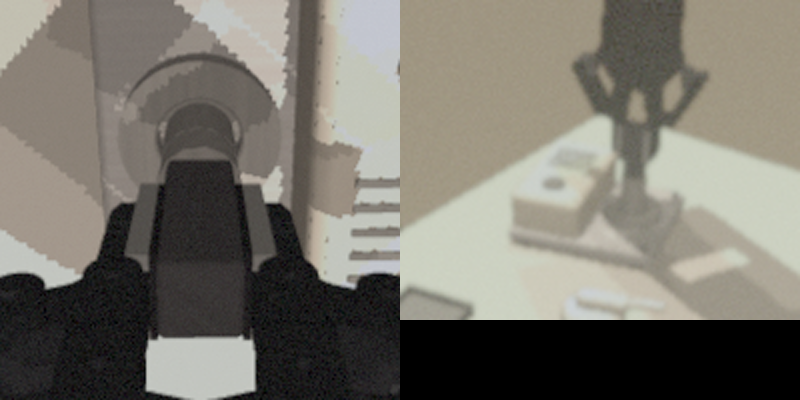

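The key hits a hard stop at TCP z=0.106, which puts the mouth at 0.0224 m. That is the well floor at 22 mm. The grip has not slipped, and the picture shows the barrel inside the well. I'll ease the push and hand in.

Run:
```python
from g import *
m.servo_line([.5480,-.2585,.1043],rate=.05);m.hold(.5);p()
print(m.sign_off())
```

```text
t 14.32 pos [ 0.5487 -0.2586  0.1061] F [-3.3  2.7 16.6] M [0.71 0.79 0.  ] w 0.0192
the job is handed in; nothing more can be done
None
```

The small key fits the nut: I handed in at 14.3 s with it seated on the well floor (mouth about 22 mm up) and still gripped; I picked it from the 31 mm well in the picture, so it was the only key I tried, and the other two keys, the timer and the marker were never touched.

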